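Feel the gate gap of the loaded leaflet lane with a taper gauge

TASK

Check the gate of the leaflet feeder's loaded lane, the one with the stack of leaflets in its hopper: take the taper gauge with the rectangular handle out of the rack and slide its blade straight down between that gate's two plates until it drags snugly, neither loose nor forced. Finish while holding it still at that depth, do not let go. Leave the empty lane's gate, the other gauge and everything else alone.

Things in the scene. Friction and masses are not known exactly. Their poses are not given: they have to be found in the camera images.
- feeder: leaflet feeder fixed on the table: grey bed 250 x 300 x 30 mm, origin at the centre of its underside, x from the gates to the hoppers (away from the robot at yaw 0), y left. Two lanes at y = +68.5 and -68.5 mm, each with a gate at x = -55 mm and, at x = +45 mm, a hopper between guide walls 70 mm above the table (back wall 80 mm)
- gate_a: gate on the feeder bed, on either lane; origin at the centre of its underside, axes as the feeder's. Two upright steel plates face each other across a gap, open at the top, normal to x, at x = y = 0: 2.6 mm at rest. Plates 38 mm wide (y), 10 thick, z = 19 to 89 mm; lips above lean outward to z = 98 mm (funnel about 13 mm wider than the gap). Base 12 mm high
- gate_b: gate on the feeder bed, on either lane; origin at the centre of its underside, axes as the feeder's. Two upright steel plates face each other across a gap, open at the top, normal to x, at x = y = 0: 4.4 mm at rest. Plates 38 mm wide (y), 10 thick, z = 19 to 89 mm; lips above lean outward to z = 98 mm (funnel about 13 mm wider than the gap). Base 12 mm high
- gate_a_plate (a joint): how far gate_a's sprung (-x) plate is pushed back from the other plate, m: 0 at rest, 0.005 at its stop; spring 3 N/mm. Besides, the pair of plates floats together up to 6 mm either way along x on a soft 0.3 N/mm spring, so that it centres itself on a blade
- gate_b_plate (a joint): the same for gate_b
- gate_a_throat (a point): centre of gate_a's gap at the top of the plates' parallel part, 89 mm above the gate's origin (119 mm above the table)
- gate_b_throat (a point): the same for gate_b
- leaflets: stack of white leaflets, 62 x 98 x 52 mm, fixed in the hopper of the loaded lane, 100 mm behind (+x of) that lane's gate; origin at the centre of its underside
- follower: bare aluminium floor plate 62 x 98 x 6 mm with a low black grip bar, lying in the hopper of the empty lane; origin at the centre of its underside
- rack: gauge rack fixed on the table: wooden foot 75 x 180 mm, two end posts, two steel rails along its y, tops 96 mm above the table, 16 mm apart; two gauges hang at y = +40 and -40 mm (which is which changes), handles on the rails, blades down between them. Origin at the centre of its underside
- gauge: taper feeler gauge, 0.1 to 0.16 kg: rectangular pale-wood handle 26 (x) x 40 (y) x 46 mm high, below it a thin steel blade 22 mm wide (y), 80 mm long, pointing down, its thickness (x) growing evenly from 1.6 mm at the tip to 8.8 mm at the handle. Origin at the centre of the handle's underside, z up; in the rack its x is the rack's x. A half turn about z makes no difference
- gauge_tip (a point): lower end of the blade, 80 mm below the gauge's origin. In a gate the blade first slides freely, then drags: the sprung plate yields 1 mm for each 11 mm of further depth, and each mm of yield adds 2.5 to 4 N of drag. Snug is a yield of 1 to 2 mm, a drag of about 5 N; at 3 mm it is forced
- spare: the other gauge in the rack, not for this job: round pale-wood handle 32 mm across, 46 mm high, with a plain bar blade 8 x 12 x 60 mm; origin at the centre of the handle's underside
- tape: bystander: loose roll of orange tape, 90 mm across, 48 mm high, near the rack; origin under its centre
- jar: bystander: small glass jar with cork lid, 60 mm across, 75 mm high; origin under its centre
- carton: bystander: small brown carton 120 x 85 x 60 mm; origin under its centre
- soapbox: bystander: white box 90 x 60 x 35 mm; origin under its centre
- tin: bystander: flat tin 66 mm across, 28 mm high; origin under its centre
- driver: bystander: screwdriver lying on the table; origin at its underside
Mind the look-alikes: they are no part of the job. What is shaped like the gauge but orange is not meant. What is shaped like the rack but yellow is not meant.

How it is judged:
By the outcome, as a careful person would: the job done as asked, in the order asked, and still so for the second after the job is handed in, while the arm keeps its last pose, push and grip.
It also fails if it takes over 51 s, if anything falls off the work surface, if the arm or the gripper's body presses on something with over 40 N, if the wrist force passes 120 N, or if a joint passes its speed limit or range.

ROBOT

A 7-joint arm with a two-finger parallel gripper is mounted at the origin on the work surface. World frame = base frame: x ahead of the robot, y to its left, z up, the work surface at z = 0. Lengths are in m, angles in rad, forces in N, time in s.
With the tool pointing down it reaches from about 0.425 to 0.875 m from the base axis. Payload 9.9 kg.
Tool frame: the origin (TCP) lies at the very end of the fingers, on their centre line; the grasp point (between the pads) lies 19 mm behind it; z points along the fingers, y is the line along which they close (so a half turn about z gives the same grasp; the last joint's range is limited). The gripper opens to 85 mm and grips with 20 to 120 N. Pads are 22 mm wide; open, the fingers measure 114 mm over their backs; the gripper's body (76 mm by 85 mm) begins 54 mm behind the grasp point. The pads swing forward as they close: fully open they stand 13 mm farther back than shut.
Start: joints at [1.026, 0.576, 0.025, 1.437, -0.015, 1.129, -0.057], TCP at [0.3, -0.605, 0.231] pointing down, gripper open.
Joint ranges: [-2.76, 2.76], [-0.34, 2.15], [-1.52, 1.57], [0.19, 2.46], [-1.09, 4.23], [0.17, 1.99], [-2.82, 2.82]. Speed limits (rad/s): [2.22, 2.22, 3.01, 3.01, 3.14, 3.14, 3.14].

INTERFACE

Orientations are given as a rotation vector (axis times angle).
In Python, from rig import readout, optics, env gives the robot as it stands.
- The arm moves only by the tool arm_command, never from a script. Its argument "increments" is a list of rows, each an object of numbers: "claw": the opening, from -1 (shut) to 1 (fully open); "tx", "ty", "tz": the shift along the world's x, y, z in m; "rx", "ry", "rz": the turn, a rotation vector about the world's x, y, z in degrees. In form: [{"claw": .., "tx": .., "ty": .., "tz": .., "rx": .., "ry": .., "rz": ..}, ...]. A call has 1 to 20 rows; each row shifts and turns the commanded pose from where the row before left it; what a row does not reach is not made up. A row lasts 1/10 s, in which the tool goes at most 50 mm and 8.59 degrees, less where a joint would pass 70% of its speed; a pose out of reach is approached as far as the arm can. A call is refused whole if a number of a shift passes 0.05 or a number of a turn 8.59, either way. A call with a gripper value outside its range is refused whole. The fingers move at their own pace and stop on an object; "grip_force" is the grip in N (left out, the last holds). Time passes only in rows, so rows that do not move let the fingers close. It gives the time, the measured TCP pose, the force, the opening and the grip force at its end, in the units of the state.
- readout.sense(): the state, without advancing time (a new reading comes with each control period).
- optics.read_camera(name): name is "scene" or "side" or "wrist"; returns a dict with "color" (384x512x3 uint8, red, green, blue), "fovy" (degrees; the focal length in pixels is half the picture's height over the tangent of half this angle, whatever the lens; pixels are square), "cx", "cy" (the principal point, pixels), "view" (4x4, takes a point from world to camera coordinates). Camera axes: x right, y down, z forward; pixel columns grow to the right and rows downward; lengths in m; the calibration is good to about 2 mm. A picture is of the moment at which its call begins. There is no depth.
- env.close_job(): hands the job in; it is judged then, once.
The state is a dict: "t": time; "joints": joint angles; "qd": joint speeds; "tau": joint torques, N m; "position": TCP position; "orientation": TCP orientation; "ft_force": force on the tool from outside, world axes, zero at the start; "moment": the same for the moment, N m; "gripper_width": finger opening in m; "grip_force": force on a finger pad.
Only numpy, scipy, OpenCV 4.12 (cv2) and the standard library are available. Lean on these libraries where they do the work, as an engineer would, in place of code of your own. Each camera call takes 0.05 s, during which the arm holds its last target. There are 200 camera calls.

## Working session

There is one attempt and no reset: what is moved stays moved. The work goes in short steps, Python scripts to look and compute and a tool call to move; the robot and the scene stay as the last step left them, time stands still between calls to the robot, and variables do not carry over. Pictures are saved under pics/ and viewed, at most 10 in all, crops included, and the job is handed in when it is done.

Besides the shell and the picture viewer there is one more tool, called after "Call:" as a command line: name --argument value ..., lists and objects as JSON in quotes. arm_command: Moves the arm, as the interface text tells. Its arguments: {"type":"object","properties":{"increments":{"type":"array"},"grip_force":{"type":"number"}},"required":["increments"]}

```bash
mkdir -p pics; cat > h.py <<'E'
import numpy as np,cv2,pickle
from rig import readout,optics,env
def grab(n,tag):
    d=optics.read_camera(n); cv2.imwrite(f'pics/{tag}.png',d['color'][:,:,::-1]); pickle.dump(d,open(f'pics/{tag}.pkl','wb')); return d
def load(tag): return pickle.load(open(f'pics/{tag}.pkl','rb'))
def ray(d,u,v):
    f=d['color'].shape[0]/2/np.tan(np.radians(d['fovy'])/2)
    T=np.linalg.inv(d['view']); r=T[:3,:3]@np.array([(u-d['cx'])/f,(v-d['cy'])/f,1]); return T[:3,3],r
def onz(d,u,v,z):
    o,r=ray(d,u,v); return o+r*(z-o[2])/r[2]
def proj(d,p):
    f=d['color'].shape[0]/2/np.tan(np.radians(d['fovy'])/2)
    c=d['view']@np.append(p,1); return np.array([d['cx']+f*c[0]/c[2],d['cy']+f*c[1]/c[2]])
def tri(l):
    A=np.zeros((3,3));b=np.zeros(3)
    for d,u,v in l:
        o,r=ray(d,u,v); r/=np.linalg.norm(r); P=np.eye(3)-np.outer(r,r); A+=P;b+=P@o
    return np.linalg.solve(A,b)
E
python3 - <<'E'
from h import *
a=grab('scene','s0');b=grab('side','d0');c=grab('wrist','w0')
for n,d in zip('sdw',(a,b,c)): print(n,d['fovy'],d['cx'],d['cy'],np.linalg.inv(d['view']).round(3).tolist())
for n in ('s0','d0'):
    i=cv2.imread(f'pics/{n}.png'); cv2.imwrite(f'pics/{n}b.png',cv2.resize(i,(800,600),interpolation=cv2.INTER_CUBIC))
print(readout.sense())
E
```

```text
s 48.45649073299206 262.4624700124957 188.81237283509543 [[-0.148, 0.79, -0.595, 1.263], [0.989, 0.122, -0.083, 0.098], [0.007, -0.601, -0.799, 1.095], [0.0, 0.0, 0.0, 1.0]]
d 53.16930247645683 258.7927466881223 189.16221634790813 [[-0.946, -0.237, 0.22, 0.253], [-0.323, 0.683, -0.655, 0.894], [0.005, -0.691, -0.723, 1.082], [0.0, 0.0, 0.0, 1.0]]
w 64.16195717488057 252.2039680144096 187.52521928176185 [[0.445, -0.862, -0.243, 0.362], [-0.896, -0.429, -0.119, -0.574], [-0.002, 0.271, -0.963, 0.373], [0.0, 0.0, 0.0, 1.0]]
{'t': 0.15, 'joints': array([ 1.02620342,  0.57634598,  0.02487544,  1.43773485, -0.01500924,
        1.12899062, -0.05652676]), 'qd': array([ 8.09582051e-05, -2.66683997e-03,  7.92651026e-04, -3.05558288e-03,
        1.16725210e-04,  1.22606449e-03, -1.15085075e-03]), 'tau': array([ 3.19552593e-03, -7.66264915e+01,  2.25287296e+00, -2.86184049e+01,
        1.54898199e-02,  9.79375880e-03, -3.71571684e-05]), 'position': array([ 0.29998585, -0.60428342,  0.23062958]), 'orientation': array([-3.05737697e+00, -7.17110034e-01,  5.68242210e-04]), 'ft_force': array([0.16876596, 0.20137483, 0.16592884]), 'moment': array([ 0.01919146, -0.01199633, -0.01165665]), 'grip_force': 0.0, 'gripper_width': 0.08552519687656338}
```

View pics/s0b.png

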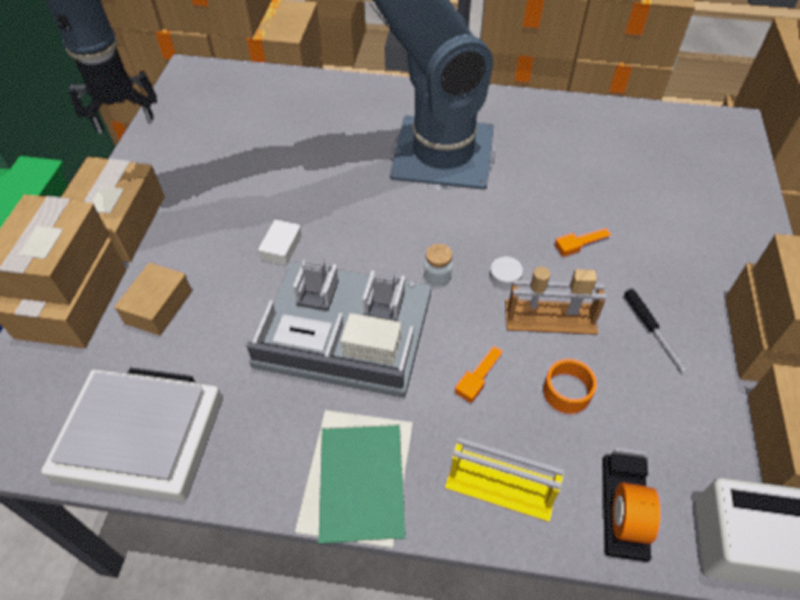

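View pics/d0b.png

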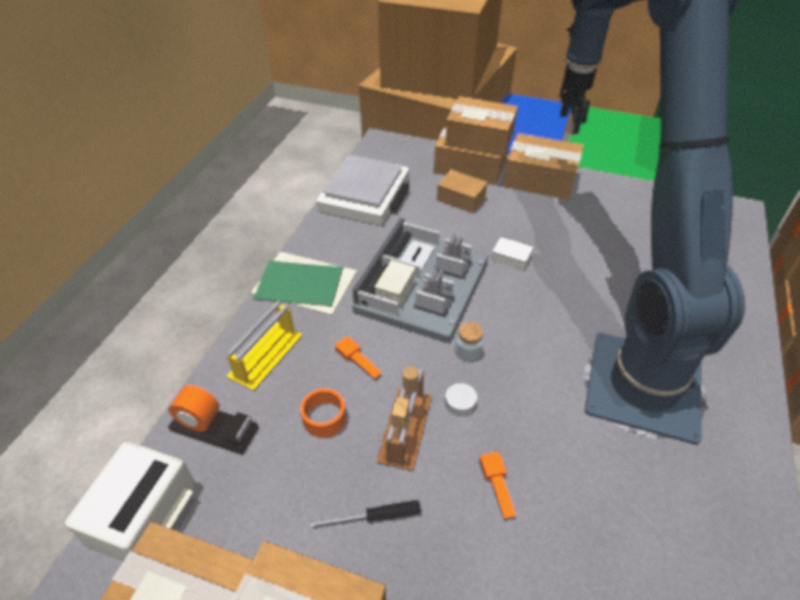

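The loaded lane is the right-hand one in the scene view, with its gate at about (383,292) in the 800-px picture. The rectangular gauge hangs at the rack's right end (584,282), and the round one is at (540,280). Next I'll zoom in for pixel positions.

```bash
python3 - <<'E'
from h import *
s=cv2.imread('pics/s0.png');d=cv2.imread('pics/d0.png')
def c(i,x,y,w,h): return cv2.resize(i[y:y+h,x:x+w],(400,300),interpolation=cv2.INTER_CUBIC)
m=np.vstack([np.hstack([c(s,315,160,80,60),c(s,180,160,100,75)]),np.hstack([c(d,230,230,100,75),c(d,220,135,100,75)])])
cv2.imwrite('pics/m0.png',m)
a,b=load('s0'),load('d0')
for z,u,v in ((.142,584/1.5625,274/1.5625),(.142,541/1.5625,272/1.5625),(.119,383/1.5625,285/1.5625),(.119,316/1.5625,272/1.5625)): print(onz(a,u,v,z).round(3))
for z,u,v in ((.142,401/1.5625,404/1.5625),(.142,411/1.5625,374/1.5625),(.119,437/1.5625,280/1.5625)): print(onz(b,u,v,z).round(3))
E
```

```text
[0.456 0.307 0.142]
[0.464 0.228 0.142]
[ 0.52  -0.057  0.119]
[ 0.509 -0.187  0.119]
[0.455 0.307 0.142]
[0.459 0.237 0.142]
[ 0.491 -0.049  0.119]
```

View pics/m0.png

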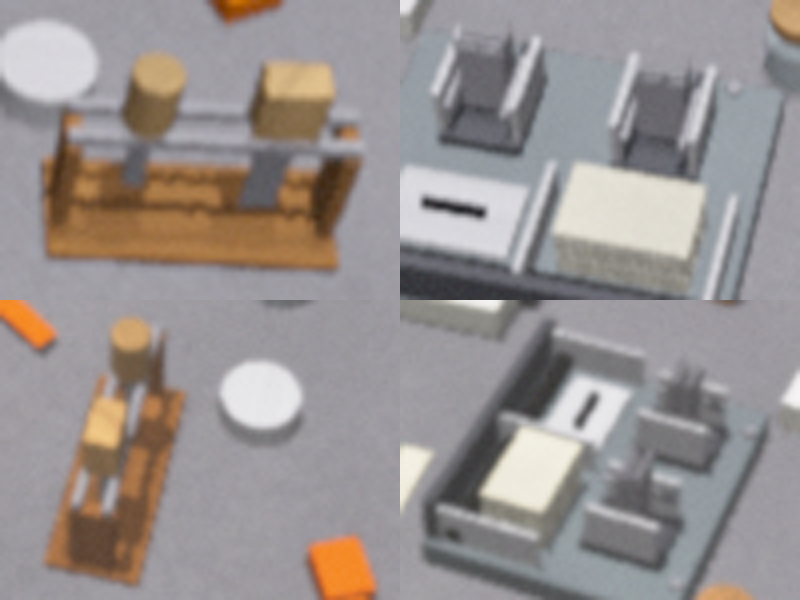

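Call:
arm_command --increments '[{"tz":0.04,"claw":1},{"tz":0.04},{"tz":0.04},{"tz":0.04},{"tx":0.0155,"ty":0.0415,"rz":5.2},{"tx":0.0155,"ty":0.0415,"rz":5.2},{"tx":0.0155,"ty":0.0415,"rz":5.2},{"tx":0.0155,"ty":0.0415,"rz":5.2},{"tx":0.0155,"ty":0.0415,"rz":5.2},{"tx":0.0155,"ty":0.0415,"rz":5.2},{"tx":0.0155,"ty":0.0415,"rz":5.2},{"tx":0.0155,"ty":0.0415,"rz":5.2},{"tx":0.0155,"ty":0.0415,"rz":5.2},{"tx":0.0155,"ty":0.0415,"rz":5.2},{"tx":0.0155,"ty":0.0415,"rz":5.2},{"tx":0.0155,"ty":0.0415,"rz":5.2},{"tx":0.0155,"ty":0.0415,"rz":5.2},{},{}]'

```text
validation failed for argument at $.in...
```

```bash
python3 - <<'E'
from h import *
grab('wrist','w1'); cv2.imwrite('pics/w1b.png',cv2.resize(cv2.imread('pics/w1.png'),(800,600),interpolation=cv2.INTER_CUBIC))
s=readout.sense();print(s['t'],s['position'],s['orientation'],s['joints'])
E
```

```text
0.2 [ 0.30002909 -0.60432376  0.23073545] [-3.05752802e+00 -7.17215351e-01  4.37153237e-04] [ 1.02622016  0.57624884  0.02482989  1.43761708 -0.01501306  1.12901708
 -0.05650485]
```

View pics/w1b.png

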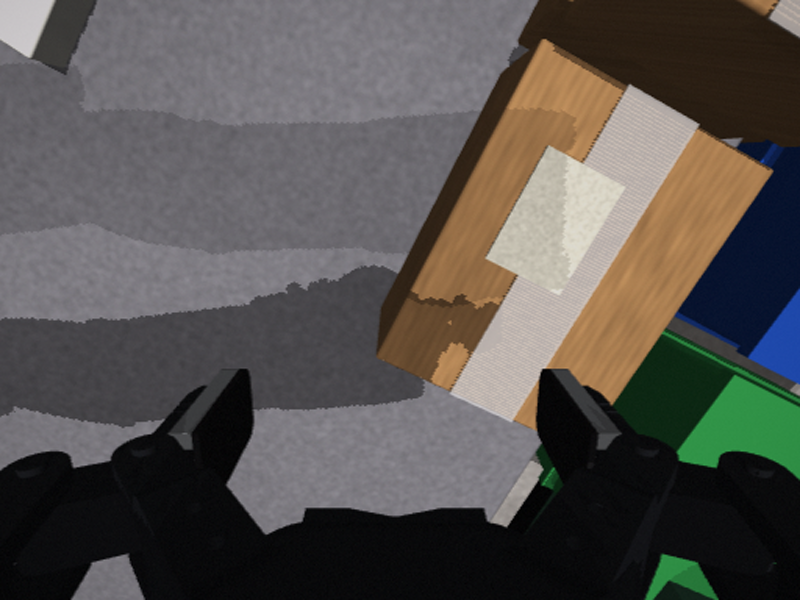

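Call:
arm_command --increments '[{"tx":-0.005,"ty":0.045},{"tx":-0.005,"ty":0.045},{"tx":-0.005,"ty":0.045},{"tx":-0.005,"ty":0.045},{"tx":-0.005,"ty":0.045},{"tx":-0.005,"ty":0.045},{"tx":-0.005,"ty":0.045},{"tx":-0.005,"ty":0.03},{},{}]'

```text
validation failed for argument at $.in...
```

```bash
python3 - <<'E'
from h import *
grab('wrist','w2'); cv2.imwrite('pics/w2b.png',cv2.resize(cv2.imread('pics/w2.png'),(800,600),interpolation=cv2.INTER_CUBIC))
s=readout.sense();print(s['t'],s['position'],s['orientation'],s['joints'],s['ft_force'])
E
```

```text
0.25 [ 0.30006381 -0.60438748  0.23087966] [-3.05776516e+00 -7.17304291e-01  3.54629291e-04] [ 1.0261962   0.57611176  0.02485483  1.43747134 -0.01500006  1.12904443
 -0.05649478] [-0.09164895  0.26031531 -0.23454083]
```

View pics/w2b.png

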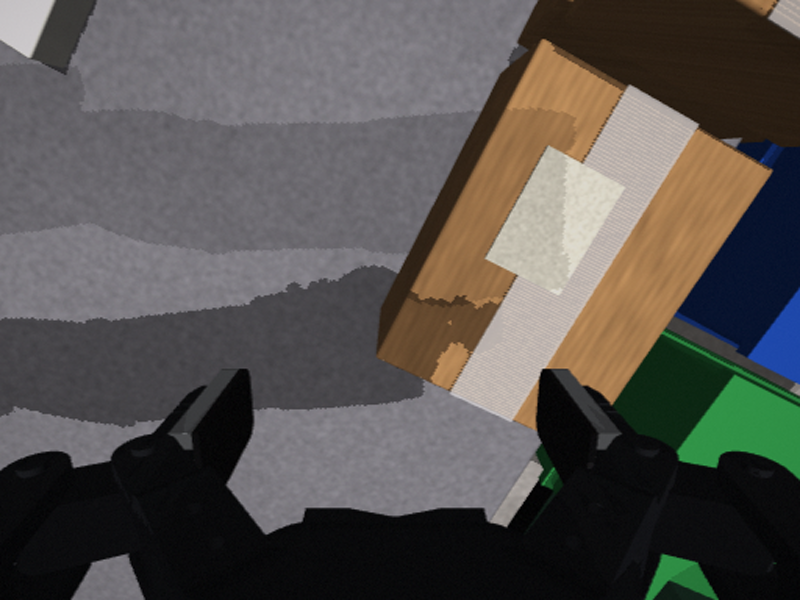

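The move was refused, apparently because every row needs all seven fields. The wrist pictures show only the start area: the fingers and the boxes.

Call:
arm_command --increments '[{"claw":1,"tx":0,"ty":0,"tz":0.04,"rx":0,"ry":0,"rz":0},{"claw":1,"tx":0,"ty":0,"tz":0.04,"rx":0,"ry":0,"rz":0},{"claw":1,"tx":0,"ty":0,"tz":0.04,"rx":0,"ry":0,"rz":0},{"claw":1,"tx":0,"ty":0,"tz":0.04,"rx":0,"ry":0,"rz":0},{"claw":1,"tx":0.0155,"ty":0.0415,"tz":0,"rx":0,"ry":0,"rz":5.2},{"claw":1,"tx":0.0155,"ty":0.0415,"tz":0,"rx":0,"ry":0,"rz":5.2},{"claw":1,"tx":0.0155,"ty":0.0415,"tz":0,"rx":0,"ry":0,"rz":5.2},{"claw":1,"tx":0.0155,"ty":0.0415,"tz":0,"rx":0,"ry":0,"rz":5.2},{"claw":1,"tx":0.0155,"ty":0.0415,"tz":0,"rx":0,"ry":0,"rz":5.2},{"claw":1,"tx":0.0155,"ty":0.0415,"tz":0,"rx":0,"ry":0,"rz":5.2},{"claw":1,"tx":0.0155,"ty":0.0415,"tz":0,"rx":0,"ry":0,"rz":5.2},{"claw":1,"tx":0.0155,"ty":0.0415,"tz":0,"rx":0,"ry":0,"rz":5.2},{"claw":1,"tx":0.0155,"ty":0.0415,"tz":0,"rx":0,"ry":0,"rz":5.2},{"claw":1,"tx":0.0155,"ty":0.0415,"tz":0,"rx":0,"ry":0,"rz":5.2},{"claw":1,"tx":0.0155,"ty":0.0415,"tz":0,"rx":0,"ry":0,"rz":5.2},{"claw":1,"tx":0.0155,"ty":0.0415,"tz":0,"rx":0,"ry":0,"rz":5.2},{"claw":1,"tx":0.0155,"ty":0.0415,"tz":0,"rx":0,"ry":0,"rz":5.2},{"claw":1,"tx":0,"ty":0,"tz":0,"rx":0,"ry":0,"rz":0},{"claw":1,"tx":0,"ty":0,"tz":0,"rx":0,"ry":0,"rz":0}]'

```text
t: 2.15
position: [0.5017, -0.0643, 0.3912]
orientation: [-2.14, -2.299, 0.0]
ft_force: [-0.2, -1.1, 0.3]
gripper_width: 0.0853
grip_force: 0.0
```

```bash
python3 - <<'E'
from h import *
grab('wrist','w1'); cv2.imwrite('pics/w1c.png',cv2.resize(cv2.imread('pics/w1.png'),(800,600),interpolation=cv2.INTER_CUBIC))
s=readout.sense();print(s['position'],s['joints'])
E
```

```text
[ 0.50144522 -0.06566573  0.39113987] [ 0.36758392  0.22842913 -0.43004343  1.57847927  0.09729481  1.35638355
 -0.00436535]
```

View pics/w1c.png

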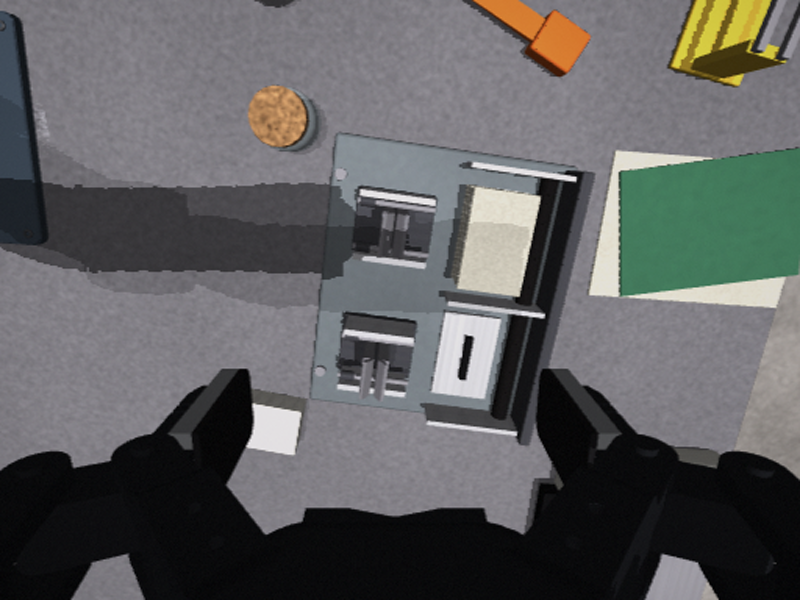

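Call:
arm_command --increments '[{"claw":1,"tx":-0.005,"ty":0.045,"tz":0,"rx":0,"ry":0,"rz":0},{"claw":1,"tx":-0.005,"ty":0.045,"tz":0,"rx":0,"ry":0,"rz":0},{"claw":1,"tx":-0.005,"ty":0.045,"tz":0,"rx":0,"ry":0,"rz":0},{"claw":1,"tx":-0.005,"ty":0.045,"tz":0,"rx":0,"ry":0,"rz":0},{"claw":1,"tx":-0.005,"ty":0.045,"tz":0,"rx":0,"ry":0,"rz":0},{"claw":1,"tx":-0.005,"ty":0.045,"tz":0,"rx":0,"ry":0,"rz":0},{"claw":1,"tx":-0.005,"ty":0.045,"tz":0,"rx":0,"ry":0,"rz":0},{"claw":1,"tx":-0.005,"ty":0.03,"tz":0,"rx":0,"ry":0,"rz":0},{"claw":1,"tx":0,"ty":0,"tz":0,"rx":0,"ry":0,"rz":0},{"claw":1,"tx":0,"ty":0,"tz":0,"rx":0,"ry":0,"rz":0}]'

```text
t: 3.2
position: [0.4622, 0.2788, 0.391]
orientation: [2.144, 2.296, -0.001]
ft_force: [0.2, -0.5, -0.2]
gripper_width: 0.0855
grip_force: 0.0
```

```bash
python3 - <<'E'
from h import *
grab('wrist','w2'); cv2.imwrite('pics/w2c.png',cv2.resize(cv2.imread('pics/w2.png'),(800,600),interpolation=cv2.INTER_CUBIC))
s=readout.sense();print(s['t'],s['position'],s['orientation'],s['joints'],s['ft_force'])
E
```

```text
3.25 [0.46254905 0.27800105 0.39110216] [ 2.14510621e+00  2.29391100e+00 -1.26116244e-03] [-0.19959627  0.3057421  -0.60643198  1.49723347  0.17617392  1.39409378
 -0.74837934] [ 0.18002769 -0.51146925 -0.51722562]
```

View pics/w2c.png

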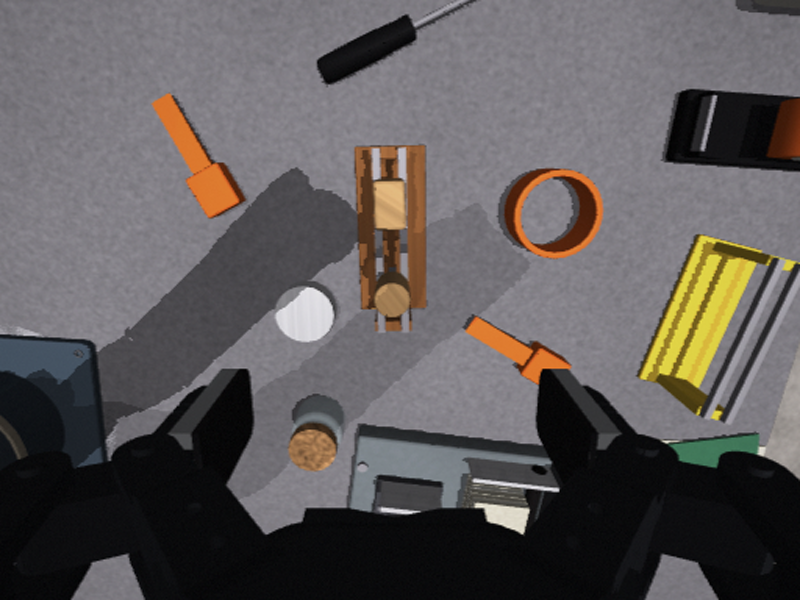

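The wrist pictures show the rack with the rectangular handle at about (390,205), and the loaded gate at about (396,230) with the stack beside it at (498,240). I'll make one enlarged montage for exact edges.

```bash
python3 - <<'E'
from h import *
def c(t,x,y,w,h): return cv2.resize(cv2.imread(f'pics/{t}.png')[y:y+h,x:x+w],(400,600),interpolation=cv2.INTER_CUBIC)
cv2.imwrite('pics/m1.png',np.hstack([c('w1',225,110,60,90),c('w2',215,85,80,120)]))
w=load('w2');hsv=cv2.cvtColor(w['color'],cv2.COLOR_RGB2HSV)
print(hsv[131,249],hsv[131,235])
m=cv2.inRange(hsv,(8,40,150),(30,150,255)); m[:, :200]=0;m[:,300:]=0
n,l,st,ce=cv2.connectedComponentsWithStats(m)
for i in range(1,n):
    if st[i][4]>80:
        cnt=cv2.findContours((l==i).astype('uint8'),0,2)[0][0]; r=cv2.minAreaRect(cnt)
        print(st[i],ce[i].round(1),r,onz(w,*ce[i],.142).round(4),[onz(w,*p,.142)[:2].round(4).tolist() for p in cv2.boxPoints(r)])
E
```

```text
[ 17 117 209] [ 13 164  81]
[239 116  21  31 595] [249.2 130.8] ((249.12344360351562, 130.9688262939453), (30.81151008605957, 19.42573356628418), 87.1375961303711) [0.4566 0.3114 0.142 ] [[0.4423, 0.3286], [0.4663, 0.3314], [0.4711, 0.2933], [0.4464, 0.2904]]
[240 182  22  21 351] [250.5 191.6] ((250.5, 192.0), (20.0, 21.0), 90.0) [0.4636 0.2317 0.142 ] [[0.4488, 0.2439], [0.4765, 0.2458], [0.4786, 0.2181], [0.4504, 0.2161]]
[200 275  15  27 256] [206.  288.6] ((207.0, 288.0), (14.0, 26.0), 0.0) [0.4085 0.0795 0.142 ] [[0.4002, 0.0578], [0.3992, 0.1014], [0.4194, 0.1028], [0.4209, 0.0592]]
```

View pics/m1.png

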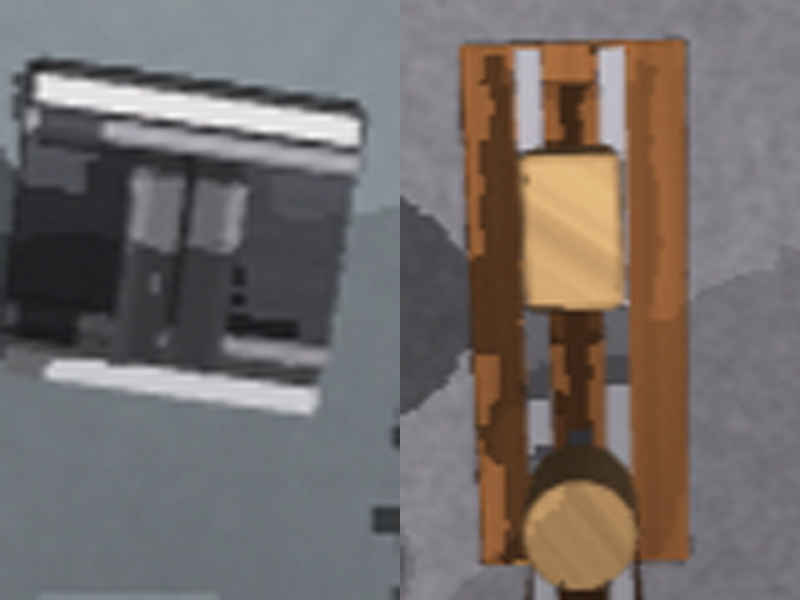

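```bash
python3 - <<'E'
from h import *
w=load('w1');k=1.5625
A=onz(w,338/k,133/k,.03);B=onz(w,320/k,400/k,.03)
print(A,B,np.linalg.norm(A-B))
v=(A-B)/np.linalg.norm(A-B); yaw=np.arctan2(-v[0],v[1]); c,s=np.cos(yaw),np.sin(yaw)
ctr=(A+B)/2+.125*np.array([c,s,0]); print('yaw',np.degrees(yaw),ctr)
g=ctr+np.array([c*-.055-s*.0685,s*-.055+c*.0685,0]);print('gate',g)
# gap line directly
cp=lambda x,y:(225+x/6.667,110+y/6.667)
P=onz(w,*cp(190,165),.119);Q=onz(w,*cp(184,355),.119);print('gap',P,Q,np.linalg.norm(P-Q),np.degrees(np.arctan2(-(P-Q)[0],(P-Q)[1])),(P+Q)/2)
for a,b in (((35,75),(362,120)),((45,365),(318,405))):
  X=onz(w,*cp(*a),.1);Y=onz(w,*cp(*b),.1);print(np.degrees(np.arctan2(*(Y-X)[[1,0]])))
g2=cv2.cvtColor(w['color'],cv2.COLOR_RGB2GRAY)
for r in range(136,164,3): print(r,g2[r,240:266])
# scene cross-check: project estimates
for n in('s0','d0'):
  d=load(n);print(n,[proj(d,np.array(p)).round(1).tolist() for p in ((*((P+Q)/2)[:2],.119),(.4566,.3114,.142))])
E
```

```text
[0.43932482 0.02485681 0.03      ] [ 0.43022702 -0.2722452   0.03      ] 0.2972412729205504
yaw -1.753952042483857 [ 0.55971736 -0.12752013  0.03      ]
gate [ 0.50683974 -0.05736882  0.03      ]
gap [ 0.5019211  -0.03844563  0.119     ] [ 0.50351053 -0.07726529  0.119     ] 0.0388521856801764 2.344608945128342 [ 0.50271581 -0.05785546  0.119     ]
-3.583302382094713
-4.378533272505294
136 [ 42  44  43  43  68 107 115 105  80  79  77  80  67  35  47  58  50  49
  49  49  49  56  70  70  70  73]
139 [ 42  44  42  43  68 117 133 125 111 110 109 107  77  54  90 101 100 102
 106 121 143 128  67  66  67  71]
142 [ 43  42  43  46  82 128 131 116 111 110 111  98  49  65 102 101 101 102
 112 136 134 101  68  69  69  69]
145 [ 36  42  41  50  98 133 125 111 111 111 113  94  48  80 101 100 100 105
 122 144 132  85  67  68  67  69]
148 [32 33 36 51 68 64 59 56 55 57 53 43 46 58 57 57 56 61 63 64 62 66 66 67
 67 67]
151 [32 33 39 55 67 62 56 71 88 56 52 36 50 57 58 57 59 60 64 59 38 46 69 68
 70 70]
154 [32 32 47 70 65 62 56 56 58 54 46 41 55 57 58 58 59 62 63 53 31 44 67 67
 66 67]
157 [70 50 57 66 64 57 56 56 56 51 40 48 59 58 59 59 58 62 59 38 33 32 47 68
 68 69]
160 [ 63  66  67  65  61  55  56  56  69  90  72  58  59  59  57  57  60  65
  83 103  66  68  73  64  53  40]
163 [ 67  68  67  64  61  54  56  56  59  65  67  59  59  58  56  59  63  67
  77  90 101 117 120 125 129 132]
s0 [[246.0, 177.7], [375.5, 175.7]]
d0 [[277.3, 176.7], [255.6, 259.5]]
```

Call:
arm_command --increments '[{"claw":1,"tx":-0.006,"ty":0.0335,"tz":0,"rx":0,"ry":0,"rz":1.4},{"claw":1,"tx":0,"ty":0,"tz":-0.04,"rx":0,"ry":0,"rz":0},{"claw":1,"tx":0,"ty":0,"tz":-0.04,"rx":0,"ry":0,"rz":0},{"claw":1,"tx":0,"ty":0,"tz":-0.04,"rx":0,"ry":0,"rz":0},{"claw":1,"tx":0,"ty":0,"tz":-0.04,"rx":0,"ry":0,"rz":0},{"claw":1,"tx":0,"ty":0,"tz":-0.04,"rx":0,"ry":0,"rz":0},{"claw":1,"tx":0,"ty":0,"tz":-0.03,"rx":0,"ry":0,"rz":0},{"claw":1,"tx":0,"ty":0,"tz":0,"rx":0,"ry":0,"rz":0},{"claw":1,"tx":0,"ty":0,"tz":0,"rx":0,"ry":0,"rz":0},{"claw":1,"tx":0,"ty":0,"tz":0,"rx":0,"ry":0,"rz":0}]'

```text
t: 4.25
position: [0.4569, 0.3135, 0.1632]
orientation: [2.115, 2.321, 0.004]
ft_force: [-0.4, 0.3, -0.1]
gripper_width: 0.0851
grip_force: 0.0
```

```bash
python3 - <<'E'
from h import *
w=load('w1')
P=onz(w,252.85,139,.119);Q=onz(w,250.3,157,.119);M=onz(w,251.4,149,.119);print(P,Q,M,np.degrees(np.arctan2(-(P-Q)[0],(P-Q)[1])))
d=grab('wrist','w3')
hsv=cv2.cvtColor(d['color'],cv2.COLOR_RGB2HSV);m=cv2.inRange(hsv,(8,40,150),(30,150,255))
n,l,st,ce=cv2.connectedComponentsWithStats(m);i=1+np.argsort(-st[1:,4])[:3]
for j in i: print(st[j],onz(d,*ce[j],.142))
s=readout.sense();print(s['t'],s['position'],s['orientation'],s['ft_force'])
E
```

```text
[ 0.50146253 -0.0441632   0.119     ] [ 0.49975003 -0.06883214  0.119     ] [ 0.50047271 -0.05777448  0.119     ] -3.9710790679250794
[238 324  26   6  97] [0.46349904 0.24446965 0.142     ]
[272 140   1  23  23] [0.46429276 0.35730821 0.142     ]
[396 202   3  21  21] [0.53857462 0.3292211  0.142     ]
4.3 [0.45683992 0.31364657 0.16325742] [2.11501955 2.3217659  0.00475305] [-0.39846817  0.18154751  0.24986311]
```

Call:
arm_command --increments '[{"claw":1,"tx":0,"ty":-0.002,"tz":-0.028,"rx":0,"ry":0,"rz":0},{"claw":1,"tx":0,"ty":0,"tz":-0.028,"rx":0,"ry":0,"rz":0},{"claw":1,"tx":0,"ty":0,"tz":0,"rx":0,"ry":0,"rz":0},{"claw":1,"tx":0,"ty":0,"tz":0,"rx":0,"ry":0,"rz":0},{"claw":-1,"tx":0,"ty":0,"tz":0,"rx":0,"ry":0,"rz":0},{"claw":-1,"tx":0,"ty":0,"tz":0,"rx":0,"ry":0,"rz":0},{"claw":-1,"tx":0,"ty":0,"tz":0,"rx":0,"ry":0,"rz":0},{"claw":-1,"tx":0,"ty":0,"tz":0,"rx":0,"ry":0,"rz":0},{"claw":-1,"tx":0,"ty":0,"tz":0,"rx":0,"ry":0,"rz":0},{"claw":-1,"tx":0,"ty":0,"tz":0,"rx":0,"ry":0,"rz":0},{"claw":-1,"tx":0,"ty":0,"tz":0,"rx":0,"ry":0,"rz":0}]' --grip_force 60

```text
t: 5.4
position: [0.4559, 0.3116, 0.1059]
orientation: [2.114, 2.323, 0.001]
ft_force: [-0.4, -0.9, 6.8]
gripper_width: 0.0255
grip_force: 58.8
```

Call:
arm_command --increments '[{"claw":-1,"tx":0,"ty":0,"tz":0.01,"rx":0,"ry":0,"rz":0},{"claw":-1,"tx":0,"ty":0,"tz":0.02,"rx":0,"ry":0,"rz":0},{"claw":-1,"tx":0,"ty":0,"tz":0.03,"rx":0,"ry":0,"rz":0},{"claw":-1,"tx":0,"ty":0,"tz":0.03,"rx":0,"ry":0,"rz":0},{"claw":-1,"tx":0,"ty":0,"tz":0.03,"rx":0,"ry":0,"rz":0},{"claw":-1,"tx":0,"ty":0,"tz":0.03,"rx":0,"ry":0,"rz":0},{"claw":-1,"tx":0,"ty":0,"tz":0.03,"rx":0,"ry":0,"rz":0},{"claw":-1,"tx":0,"ty":0,"tz":0.03,"rx":0,"ry":0,"rz":0},{"claw":-1,"tx":0,"ty":0,"tz":0.01,"rx":0,"ry":0,"rz":0},{"claw":-1,"tx":0,"ty":0,"tz":0,"rx":0,"ry":0,"rz":0},{"claw":-1,"tx":0,"ty":0,"tz":0,"rx":0,"ry":0,"rz":0}]'

```text
t: 6.5
position: [0.4552, 0.3109, 0.3242]
orientation: [-2.114, -2.324, 0.003]
ft_force: [0.0, -0.3, -2.1]
gripper_width: 0.0252
grip_force: 59.0
```

```bash
python3 - <<'E'
from h import *
s=readout.sense();print(s['t'],s['position'],s['orientation'],s['ft_force'],s['gripper_width'])
from scipy.spatial.transform import Rotation as R
print(R.from_rotvec(s['orientation']).as_matrix().round(4))
grab('scene','s1');grab('side','d1');grab('wrist','w4')
a=load('s1');b=load('d1')
p=s['position']; tip=p-[0,0,.09]
print(proj(a,tip),proj(b,tip))
def c(t,q): 
    x,y=int(q[0])-30,int(q[1])-35; return cv2.resize(cv2.imread(f'pics/{t}.png')[y:y+60,x:x+60],(400,400),interpolation=cv2.INTER_CUBIC),(x,y)
A,oa=c('s1',proj(a,tip));B,ob=c('d1',proj(b,tip));print(oa,ob)
cv2.imwrite('pics/m2.png',np.hstack([A,B]))
E
```

```text
6.5 [0.45524796 0.31087316 0.32417689] [-2.11413915 -2.32358552  0.00263407] [ 3.15734961e-04 -3.23769996e-01 -2.12092288e+00] 0.025209869155900715
[[-0.0942  0.9956 -0.0012]
 [ 0.9956  0.0942 -0.0011]
 [-0.001  -0.0013 -1.    ]]
[382.7056508  153.88078484] [256.08260646 240.47611062]
(352, 118) (226, 205)
```

View pics/m2.png

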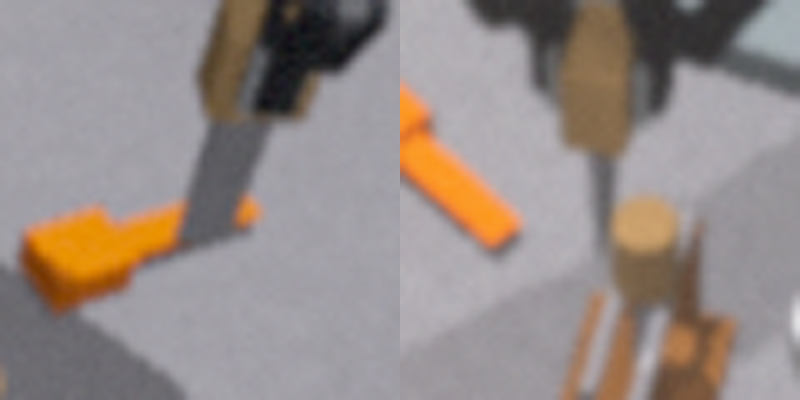

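The gauge hangs straight in the grip, with its tip at (383,154) in the scene view and (257,242) in the side view, within 2 px of the prediction. Next it goes over the gate.

Call:
arm_command --increments '[{"claw":-1,"tx":0.0045,"ty":-0.0369,"tz":0,"rx":0,"ry":0,"rz":-0.95},{"claw":-1,"tx":0.0045,"ty":-0.0369,"tz":0,"rx":0,"ry":0,"rz":-0.95},{"claw":-1,"tx":0.0045,"ty":-0.0369,"tz":0,"rx":0,"ry":0,"rz":-0.95},{"claw":-1,"tx":0.0045,"ty":-0.0369,"tz":0,"rx":0,"ry":0,"rz":-0.95},{"claw":-1,"tx":0.0045,"ty":-0.0369,"tz":0,"rx":0,"ry":0,"rz":-0.95},{"claw":-1,"tx":0.0045,"ty":-0.0369,"tz":0,"rx":0,"ry":0,"rz":-0.95},{"claw":-1,"tx":0.0045,"ty":-0.0369,"tz":0,"rx":0,"ry":0,"rz":-0.95},{"claw":-1,"tx":0.0045,"ty":-0.0369,"tz":0,"rx":0,"ry":0,"rz":-0.95},{"claw":-1,"tx":0.0045,"ty":-0.0369,"tz":0,"rx":0,"ry":0,"rz":-0.95},{"claw":-1,"tx":0.0045,"ty":-0.0369,"tz":0,"rx":0,"ry":0,"rz":-0.95},{"claw":-1,"tx":0,"ty":0,"tz":-0.03,"rx":0,"ry":0,"rz":0},{"claw":-1,"tx":0,"ty":0,"tz":-0.03,"rx":0,"ry":0,"rz":0},{"claw":-1,"tx":0,"ty":0,"tz":-0.03,"rx":0,"ry":0,"rz":0},{"claw":-1,"tx":0,"ty":0,"tz":0,"rx":0,"ry":0,"rz":0},{"claw":-1,"tx":0,"ty":0,"tz":0,"rx":0,"ry":0,"rz":0},{"claw":-1,"tx":0,"ty":0,"tz":0,"rx":0,"ry":0,"rz":0}]'

```text
t: 8.25
position: [0.5015, -0.0574, 0.2366]
orientation: [2.298, 2.14, 0.002]
ft_force: [-0.0, -0.1, -1.0]
gripper_width: 0.0252
grip_force: 59.1
```

```bash
python3 - <<'E'
from h import *
from scipy.spatial.transform import Rotation as R
s=readout.sense();print(s['t'],s['position'],s['ft_force'],R.from_rotvec(s['orientation']).as_matrix().round(4).tolist())
grab('scene','s2');grab('side','d2')
a=load('s2');b=load('d2')
tip=s['position']-[0,0,.09]; th=np.array([.5005,-.0578,.119])
print([proj(x,q).round(1) for x in(a,b) for q in(tip,th)])
def c(t,q): 
    x,y=int(q[0])-30,int(q[1])-35; return cv2.resize(cv2.imread(f'pics/{t}.png')[y:y+60,x:x+60],(400,400),interpolation=cv2.INTER_CUBIC),(x,y)
A,oa=c('s2',proj(a,tip));B,ob=c('d2',proj(b,tip));print(oa,ob)
cv2.imwrite('pics/m3.png',np.hstack([A,B]))
E
```

```text
8.25 [ 0.50149101 -0.05740185  0.23658804] [-0.01243397 -0.09703893 -0.9524128 ] [[0.0713, 0.9975, 0.0018], [0.9975, -0.0713, 0.0], [0.0001, 0.0018, -1.0]]
[array([246. , 171.4]), array([246.2, 177.1]), array([277.9, 171.3]), array([277.9, 176.9])]
(215, 136) (247, 136)
```

View pics/m3.png

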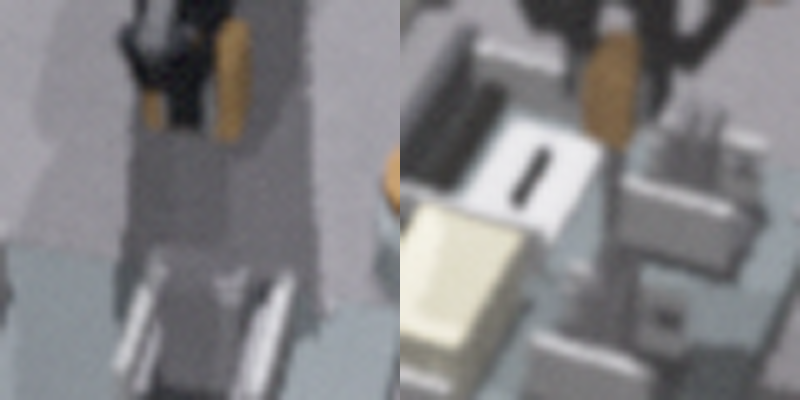

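The blade is above the loaded gate's funnel in both views, and its yaw matches the gate's.

Call:
arm_command --increments '[{"claw":-1,"tx":-0.001,"ty":0,"tz":-0.005,"rx":0,"ry":0,"rz":0},{"claw":-1,"tx":0,"ty":0,"tz":-0.005,"rx":0,"ry":0,"rz":0},{"claw":-1,"tx":0,"ty":0,"tz":-0.005,"rx":0,"ry":0,"rz":0},{"claw":-1,"tx":0,"ty":0,"tz":-0.005,"rx":0,"ry":0,"rz":0},{"claw":-1,"tx":0,"ty":0,"tz":-0.004,"rx":0,"ry":0,"rz":0},{"claw":-1,"tx":0,"ty":0,"tz":-0.004,"rx":0,"ry":0,"rz":0},{"claw":-1,"tx":0,"ty":0,"tz":-0.004,"rx":0,"ry":0,"rz":0},{"claw":-1,"tx":0,"ty":0,"tz":0,"rx":0,"ry":0,"rz":0},{"claw":-1,"tx":0,"ty":0,"tz":0,"rx":0,"ry":0,"rz":0},{"claw":-1,"tx":0,"ty":0,"tz":0,"rx":0,"ry":0,"rz":0}]'

```text
t: 9.35
position: [0.4998, -0.0576, 0.2035]
orientation: [2.299, 2.14, 0.0]
ft_force: [0.9, -0.2, -1.7]
gripper_width: 0.0249
grip_force: 59.3
```

Call:
arm_command --increments '[{"claw":-1,"tx":0.001,"ty":0,"tz":-0.002,"rx":0,"ry":0,"rz":0},{"claw":-1,"tx":0.001,"ty":0,"tz":-0.002,"rx":0,"ry":0,"rz":0},{"claw":-1,"tx":0,"ty":0,"tz":0,"rx":0,"ry":0,"rz":0},{"claw":-1,"tx":0,"ty":0,"tz":0,"rx":0,"ry":0,"rz":0},{"claw":-1,"tx":0,"ty":0,"tz":0,"rx":0,"ry":0,"rz":0}]'

```text
t: 9.85
position: [0.5015, -0.0576, 0.1992]
orientation: [-2.299, -2.14, 0.0]
ft_force: [-0.3, 0.6, -2.5]
gripper_width: 0.0251
grip_force: 59.2
```

Call:
arm_command --increments '[{"claw":-1,"tx":0,"ty":0,"tz":-0.002,"rx":0,"ry":0,"rz":0},{"claw":-1,"tx":0,"ty":0,"tz":-0.002,"rx":0,"ry":0,"rz":0},{"claw":-1,"tx":0,"ty":0,"tz":-0.002,"rx":0,"ry":0,"rz":0},{"claw":-1,"tx":0,"ty":0,"tz":0,"rx":0,"ry":0,"rz":0},{"claw":-1,"tx":0,"ty":0,"tz":0,"rx":0,"ry":0,"rz":0},{"claw":-1,"tx":0,"ty":0,"tz":0,"rx":0,"ry":0,"rz":0}]'

```text
t: 10.45
position: [0.5015, -0.0576, 0.1931]
orientation: [-2.299, -2.14, 0.001]
ft_force: [-0.9, -0.2, -2.7]
gripper_width: 0.0254
grip_force: 59.2
```

```bash
cat > f.py <<'E'
from h import *
F=[]
for i in range(10):
    optics.read_camera('wrist'); s=readout.sense(); F.append(s['ft_force'])
print(s['t'],s['position'].round(4),np.mean(F,0).round(2),np.std(F,0).round(2),s['moment'].round(2))
E
python3 f.py
```

```text
10.95 [ 0.5016 -0.0576  0.1933] [-0.48  0.06 -3.05] [0.39 0.48 0.49] [-0.01  0.15  0.02]
```

Call:
arm_command --increments '[{"claw":-1,"tx":0,"ty":0,"tz":-0.003,"rx":0,"ry":0,"rz":0},{"claw":-1,"tx":0,"ty":0,"tz":-0.003,"rx":0,"ry":0,"rz":0},{"claw":-1,"tx":0,"ty":0,"tz":-0.003,"rx":0,"ry":0,"rz":0},{"claw":-1,"tx":0,"ty":0,"tz":0,"rx":0,"ry":0,"rz":0},{"claw":-1,"tx":0,"ty":0,"tz":0,"rx":0,"ry":0,"rz":0}]'

```text
t: 11.45
position: [0.5013, -0.0575, 0.1839]
orientation: [-2.299, -2.14, 0.001]
ft_force: [-0.3, 0.1, -2.4]
gripper_width: 0.0254
grip_force: 59.2
```

```bash
python3 f.py
```

```text
11.95 [ 0.5016 -0.0576  0.1842] [-0.17  0.17 -4.88] [0.77 0.36 0.73] [0.02 0.15 0.05]
```

```bash
python3 - <<'E'
from h import *
w=load('w1');g=cv2.cvtColor(w['color'],cv2.COLOR_RGB2GRAY)
for r in range(228,250,3): print(r,g[r,224:254])
E
```

```text
228 [75 76 66 41 43 42 42 42 45 47 46 48 47 47 48 41 32 37 45 50 48 48 48 50
 51 59 65 65 67 77]
231 [ 33  33  33  30  31  35  42  64  95  74  61  80  89 109 101  60  32  52
  86  80  59  59  91 136 121  75  62  65  73  72]
234 [ 47  61  61  61  62  62  53  60 115 132 118 112 111 110  95  30  38  71
 101 101 101 105 121 138 106  42  62  62  66  75]
237 [ 35  46  60  65  69  70  72  93 131 129 111 111 112 109  93  67  70  90
 101 100 101 111 135 128  69  44  40  38  30  30]
240 [ 78  76 101 130  85  83  88 112 134 125 111 110 111 102  64  54  68 103
 102 101 106 123 143 125  70  70  71  71  70  70]
243 [ 57  60  68  72  71  82 103 122 130 115 111 112 115 134 159 143 101 103
 101 102 111 136 142 143 147 157 150 141 135 131]
246 [105  98  68  68  70  75 100 134 126 111 113 112 108  84  69  72  92 103
 102 101 115 142 125  73  73  74  72  74  73  72]
249 [219 219 219 218 219 195 114 132 116 112 112 113 157 218 209 162 104 101
 101 107 130 153 157 109 109  99  69  70  69  71]
```

Call:
arm_command --increments '[{"claw":-1,"tx":0,"ty":0,"tz":-0.001,"rx":0,"ry":0,"rz":0},{"claw":-1,"tx":0,"ty":0,"tz":-0.001,"rx":0,"ry":0,"rz":0}]'

```text
t: 12.15
position: [0.5023, -0.0576, 0.1829]
orientation: [2.299, 2.14, 0.002]
ft_force: [-1.5, -0.2, 3.3]
gripper_width: 0.0254
grip_force: 59.6
```

```bash
python3 f.py
```

```text
12.65 [ 0.5017 -0.0576  0.1824] [-0.66  0.4   3.08] [0.38 0.59 0.45] [0.02 0.24 0.01]
```

The loaded gate has the narrow 2.6 mm gap: the other gate's gap is visibly wider in the wrist image. Drag is about 4.4 N at about 26.6 mm depth, so the yield is about 1.4 mm. One more millimetre, then hold.

Call:
arm_command --increments '[{"claw":-1,"tx":0,"ty":0,"tz":-0.001,"rx":0,"ry":0,"rz":0},{"claw":-1,"tx":0,"ty":0,"tz":0,"rx":0,"ry":0,"rz":0},{"claw":-1,"tx":0,"ty":0,"tz":0,"rx":0,"ry":0,"rz":0},{"claw":-1,"tx":0,"ty":0,"tz":0,"rx":0,"ry":0,"rz":0},{"claw":-1,"tx":0,"ty":0,"tz":0,"rx":0,"ry":0,"rz":0}]'

```text
t: 13.15
position: [0.5016, -0.0576, 0.1812]
orientation: [-2.299, -2.14, 0.0]
ft_force: [-0.5, -0.5, 0.6]
gripper_width: 0.0254
grip_force: 59.7
```

```bash
python3 f.py; python3 - <<'E'
from h import *
# slip check: handle underside / blade tip relation unchanged -> grip width and gauge handle bottom in side view
d=grab('side','d3');s=readout.sense();print(s['gripper_width'],s['grip_force'])
hsv=cv2.cvtColor(d['color'],cv2.COLOR_RGB2HSV)
for t in('d2','d3'):
    d=load(t);hsv=cv2.cvtColor(d['color'],cv2.COLOR_RGB2HSV)
    m=cv2.inRange(hsv,(8,70,60),(28,200,255));m[:, :262]=0;m[:,300:]=0;m[:125]=0;m[190:]=0
    n,l,st,ce=cv2.connectedComponentsWithStats(m);j=1+np.argmax(st[1:,4]);print(t,st[j],ce[j].round(1))
o=load('d3')
print([proj(o,np.array([.5005,-.0577,z])).round(1) for z in (.2366+.01,.1815+.01,.2366-.01,.1815-.01)])
E
```

```text
13.65 [ 0.5016 -0.0576  0.1812] [-0.65  0.16  0.62] [0.24 0.27 0.81] [ 0.08  0.1  -0.03]
0.025013479536592248 59.66196298599243
d2 [275 141   8  17 110] [278.4 148.8]
d3 [274 154   8  16 101] [277.7 161.1]
[array([279.5, 149.6]), array([278.8, 161.9]), array([279.2, 154.2]), array([278.5, 166.1])]
```

The side view shows no slip: the handle moved 12.3 px down, and 12.1 px was expected. Depth is about 28 mm, which gives a yield of about 1.5 mm. Handing in.

```bash
python3 -c "
from rig import env
print(env.close_job())"
```

```text
the job is handed in; nothing more can be done
None
```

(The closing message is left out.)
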